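# Unhang the guard and clear the filter test stand

## Task

The test on the filter canister is over. Take the metal guard off the test stand: it hangs by its two L-shaped keyholes on the stand's shoulder screws, so lift it, shift it to the left until the round holes are over the screw heads, and draw it off towards you without forcing it; stand it upright in the middle of the black rubber mat. Then lift the canister off its seat and stand it, neck up, in the white tray, and leave the other things alone.

Things in the scene. Friction and masses are not known exactly. Their poses are not given: they have to be found in the camera images.
- stand: Fixed test stand. Origin: centre of the underside of its grey base plate (170 mm x, 200 mm y, 12 mm thick); -x is its front, towards the robot. A dark steel upright, 124 mm wide (y), top 82 mm above the bench, front face at x = -63 mm, carries two shoulder screws that point to -x. Behind it, at x = y = 0, is the canister's seat, 16 mm above the bench, with four pins that end at 22 mm.
- screw_left (a point): Front of the head of the stand's left screw, on its axis (-x of the stand); the right one is 90 mm to -y. Head 19 mm diameter, 6 mm thick; behind it a shank 8 mm diameter, 5.5 mm long. This point is at x = -74.5, y = +45, z = 58 mm of the stand. Axes as the stand's.
- guard_handle (a point): Middle of the black handle bar on the guard's top, 110 mm along y, 14 x 14 mm thick, on two posts: 82 mm clear between them, 21 mm free under the bar. Above the guard's centre of mass; top plate 28 mm and lower edge 108 mm below this point. Axes as the guard's; hung, it is parallel to the stand and this point is at x = -19, y = -10, z = 123 mm of the stand.
- guard: Loose aluminium sheet hood, 120 mm (x) by 166 mm (y) by 80 mm high without handle, sheet 3 mm, 0.3 to 0.6 kg: front plate, top and two cheeks; open below and at its back (+x). Origin: centre of its lower edge; the handle is above x = -12 mm. Stands by itself on a flat surface. Hung, its lower edge is 15 mm above the bench; it never touches the canister, 20 mm and more below its top.
- guard_keyhole (a point): Centre of the left round hole of the guard, in the plane of its front face (x = -60, y = +32, z = 28 mm of the guard); diameter 26 mm. The equal right one is 90 mm to -y. From the hole a slot 13 mm high runs 23 mm to +y, then one 12.5 mm wide runs up to the seat, where the shank rests 15 mm above the hole's centre. The heads pass the round holes only; axes as the guard's.
- screw_off (a point): Where the handle's middle must be, fixed to the stand, for both round holes to be over the screw heads: 15 mm higher (2 mm more or less will do) and 23 mm to the stand's +y (3 mm more or less) than when hung. First up, then sideways; then pull to the stand's -x: after 15 mm the plate is off the heads, and after 25 mm the guard may go up. Axes as the stand's.
- canister_mid (a point): Centre of the black filter canister under the guard, half-way up; z axis up when it stands neck up. Round, 102 mm diameter, 53 mm high, 0.12 to 0.2 kg: a body 38 mm high, then a coaxial neck 50 mm in diameter, from 11.5 to 26.5 mm above this point, to take it by. Stands loose on the stand's seat, neck up; with the guard off it lifts straight up.
- canister: The same canister; origin at the centre of its underside, z axis up when it stands neck up.
- mat: Flat black rubber mat fixed on the bench, 170 mm (x) by 220 mm (y), 3 mm thick; origin at the centre of its underside. The guard goes in its middle. The mat lies at the left of the stand and the tray at its right, or the other way round.
- tray: Open white tray fixed on the bench, 160 mm (x) by 200 mm (y), walls 4 mm thick and 25 mm high, inner floor 4 mm above the bench; origin at the centre of its underside. The canister goes in here.
- spare_mid (a point): Bystander: the new canister, same size as the other but with a white neck, standing on the bench at the right; centre, half-way up. Stays where it is.
- mouse: Bystander: black computer mouse, 110 x 62 x 34 mm, on the bench at the far left; origin at the centre of the underside. Stays where it is.
- marker_pen: Bystander: blue and white marker, 135 mm long, 17 mm thick, lying along x at the right of the stand; origin at the centre of its underside. Stays where it is.

How it is judged:
By the outcome, as a careful person would: the job done as asked, in the order asked, and still so for the second after the job is handed in, with the robot touching nothing.
It also fails if it takes over 53 s, if anything falls off the work surface, if the arm or the gripper's body presses on something with over 40 N, if the wrist force passes 120 N, or if a joint passes its speed limit or range.

## Robot

A 6-joint arm with a two-finger parallel gripper is mounted at the origin on a cart in front of the work surface, level with it; the furniture and walls round the work are solid. World frame = base frame: x ahead of the robot, y to its left, z up, the work surface at z = 0. Lengths are in mm, angles in rad, forces in N, time in s.
With the tool pointing down it reaches from about 275 to 750 mm from the base axis. Payload 10.2 kg.
Tool frame: the origin (TCP) lies between the finger pads; the fingertips stand 17 mm ahead of it and the grasp point (between the pads) lies 2 mm behind it; z points along the fingers, y is the line along which they close (so a half turn about z gives the same grasp; the last joint's range is limited). The gripper opens to 85 mm and grips with 20 to 120 N. Pads are 22 mm wide; open, the fingers measure 114 mm over their backs; the gripper's body (76 mm by 85 mm) begins 54 mm behind the grasp point. The pads swing forward as they close: fully open they stand 13 mm farther back than shut.
Start: joints at [-1.504, 0.313, 1.498, -0, 1.331, -0.223], TCP at [150.011, -503.118, 248.294] pointing down, gripper open.
Joint ranges: [-2.94, 2.94], [-0.97, 2.17], [0.19, 2.56], [-1.23, 4.37], [0.02, 3.11], [-2.88, 2.88]. Speed limits (rad/s): [2.39, 2.39, 3.01, 3.14, 3.14, 3.14].

## Interface

Orientations are given as a unit quaternion [w, x, y, z].
In Python, from rig import * gives the robot as it stands.
- The arm moves only by the tool step_arm, never from a script. Its argument "commands" is text: rows parted by semicolons, each of 7 numbers parted by spaces: the opening, from 0 (shut) to 1 (fully open), then the shift along the tool's x, y, z in cm, then the turn, a rotation vector about the tool's x, y, z in rad. In form: hand x y z rx ry rz; .... A call has 1 to 20 rows; each row is the pose to reach, as a shift and turn from the pose commanded when the call began, along the tool's axes at that moment; what a row does not reach only later rows make up. A row lasts 1/12 s, in which the tool goes at most 41.7 mm and 7.16 degrees, less where a joint would pass 70% of its speed; a pose out of reach is approached as far as the arm can. A call with a gripper value outside its range is refused whole. The fingers move at their own pace and stop on an object; "newtons" is the grip in N (left out, the last holds). Time passes only in rows, so rows that repeat a pose let the fingers close. It gives the time, the measured TCP pose, the force, the opening and the grip force at its end, in the units of the state.
- sense(): the state, without advancing time (a new reading comes with each control period).
- capture(name): name is "scene" or "top" or "wrist"; returns the picture (480x640x3 uint8, red, green, blue); there is no depth.
- camera_model(name): a dict with "mtx" (3x3 intrinsics, pixels), "eye" and "rotation" of the camera in the world. Camera axes: x right, y down, z forward; pixel columns grow to the right and rows downward; lengths in mm; the calibration is good to about 2 mm. A picture is of the moment at which its call begins: read the wrist's pose just before it. camera_model takes no time and is no camera call; for the wrist camera it gives the pose at the moment of the call.
- finish_job(): hands the job in; it is judged then, once.
Trained networks look in the newest picture that a camera, given by its name, has taken for a name from the list of things; names that differ only in an ending like _2 or _b are one class to them, and where a whole thing is asked for, a point or a joint stands for the part that bears it (a point fixed in the world has none). Each returns a list of dicts, best first, with "score" (0 to 1); they miss things now and then, are a little off and sometimes report something else, mostly with a low value. They report only what shows in the picture. A call takes as long as a camera call.
- search_frame(camera, label): "rect" ([centre column, centre row, width, height] in pixels, round what is visible of it).
- trace(camera, label): "mask" (480x640 bool, what is visible of it) and "rect" ([centre column, centre row, width, height] in pixels, round what is visible of it).
- spot_point(camera, label): "xy" ([column, row] in pixels: a listed point, or the origin of a listed thing).
The state is a dict: "time_s": time; "joints": joint angles; "dq": joint speeds; "tau": joint torques, N m; "eef_pos": TCP position; "ee_rot": TCP orientation; "force": force on the tool from outside, world axes, zero at the start; "wrist_torque": the same for the moment, N m; "grip_width": opening from 0.0 (shut) to 1.0 (fully open); "grip_force": force on a finger pad.
Only numpy, scipy, OpenCV 4.12 (cv2) and the standard library are available. Lean on these libraries where they do the work, as an engineer would, in place of code of your own. Each camera call takes 0.05 s, during which the arm holds its last target. There are 200 camera calls.

## Working session

There is one attempt and no reset: what is moved stays moved. The work goes in short steps, Python scripts to look and compute and a tool call to move; the robot and the scene stay as the last step left them, time stands still between calls to the robot, and variables do not carry over. Pictures are saved under pics/ and viewed, at most 11 in all, crops included, and the job is handed in when it is done.

Besides the shell and the picture viewer there is one more tool, called after ">>>" as name(argument=value, ...), one argument or row to a line, values as JSON. step_arm: Moves the arm, as the interface text tells. Its arguments: {"type":"object","properties":{"commands":{"type":"string"},"newtons":{"type":"number"}},"required":["commands"]}

```bash
ls; mkdir -p pics; cat > h.py <<'E'
from rig import *
import numpy as np, cv2
from scipy.spatial.transform import Rotation as R
def snap(n,f):
    im=capture(n); cv2.imwrite('pics/'+f+'.png',im[:,:,::-1]); return im
def ray(cm,xy):
    K=np.array(cm['mtx']);Rm=np.array(cm['rotation']);d=Rm@np.linalg.solve(K,[xy[0],xy[1],1.]);return np.array(cm['eye'],float),d
def onz(cm,xy,z):
    e,d=ray(cm,xy);return e+d*(z-e[2])/d[2]
def proj(cm,p):
    K=np.array(cm['mtx']);Rm=np.array(cm['rotation']);q=K@(Rm.T@(np.array(p,float)-np.array(cm['eye'])));return q[:2]/q[2]
E
python3 - <<'E'
from h import *
s=sense();print(s)
snap('scene','s0');snap('top','t0')
for c in ['scene','top']:
    cm=camera_model(c);print(c,cm)
Z={'stand':0,'guard_handle':123,'canister_mid':42,'mat':0,'tray':0,'spare_mid':26.5,'mouse':0,'marker_pen':0,'screw_left':58,'screw_off':138,'guard':15,'guard_keyhole':43}
for c in ['top','scene']:
    cm=camera_model(c)
    for k,z in Z.items():
        r=spot_point(c,k)
        for d in r[:2]: print(c,k,round(d['score'],2),np.round(d['xy'],1),np.round(onz(cm,d['xy'],z),1))
E
```

```text
pics
{'time_s': 0.0, 'joints': array([-1.50439011e+00,  3.13434483e-01,  1.49844125e+00,  2.66963662e-05,
        1.33101093e+00, -2.23374502e-01]), 'dq': array([-0.00132137,  0.00012579,  0.0001466 ,  0.00208948,  0.00120054,
       -0.00074069]), 'tau': array([-1.04844970e-03, -4.12265146e+01, -2.59739041e+01, -1.57260288e-04,
        4.17528441e-03,  2.87636317e-05]), 'eef_pos': array([ 150.00558357, -502.86433838,  247.74143859]), 'ee_rot': array([-6.43995269e-04,  9.89521994e-01,  1.44380762e-01,  6.36517074e-05]), 'force': array([0.42348553, 0.03341735, 0.63509942]), 'wrist_torque': array([ 0.01508081, -0.01949411,  0.02429502]), 'grip_force': 0.0, 'grip_width': 1.0014810669604852}
scene {'mtx': array([[504.13115247,   0.        , 336.50616799],
       [  0.        , 504.13115247, 247.63628244],
       [  0.        ,   0.        ,   1.        ]]), 'eye': array([  64.96221549,  730.24697469, 1572.35655147]), 'rotation': array([ 0.06834101, -0.2626556 ,  0.93298682, -0.23638346])}
top {'mtx': array([[437.57424383,   0.        , 316.94666342],
       [  0.        , 437.57424383, 239.45711109],
       [  0.        ,   0.        ,   1.        ]]), 'eye': array([ 311.78581474,   72.54084164, 1269.58097726]), 'rotation': array([-0.05555536,  0.70487957, -0.70465978,  0.05927042])}Traceback (most recent call last):
  File "<stdin>", line 11, in <module>
  File "h.py", line 9, in onz
    e,d=ray(cm,xy);return e+d*(z-e[2])/d[2]
        ~~~^^^^^^^
  File "h.py", line 7, in ray
    K=np.array(cm['mtx']);Rm=np.array(cm['rotation']);d=Rm@np.linalg.solve(K,[xy[0],xy[1],1.]);return np.array(cm['eye'],float),d
                                                        ~~^~~~~~~~~~~~~~~~~~~~~~~~~~~~~~~~~~~~
ValueError: matmul: Input operand 1 has a mismatch in its core dimension 0, with gufunc signature (n?,k),(k,m?)->(n?,m?) (size 3 is different from 4)
```

Rotation is a quaternion (w,x,y,z).

```bash
sed -i "s/Rm=np.array(cm\['rotation'\])/Rm=q2m(cm['rotation'])/" h.py; cat >> h.py <<'E'
def q2m(q): return R.from_quat(np.roll(q,-1)).as_matrix()
E
python3 - <<'E'
from h import *
Z={'stand':0,'guard_handle':123,'canister_mid':42,'mat':0,'tray':0,'spare_mid':26.5,'mouse':0,'marker_pen':0,'screw_left':58,'screw_off':138,'guard':15,'guard_keyhole':43}
for c in ['top','scene']:
    cm=camera_model(c)
    for k,z in Z.items():
        r=spot_point(c,k)
        for d in r[:2]: print(c,k,round(d['score'],2),np.round(d['xy'],1),np.round(onz(cm,d['xy'],z),1))
E
```

```text
top guard_handle 0.71 [318.9 241. ] [495.7  61.3 123. ]
top mat 0.77 [431.3 237.1] [ 527.3 -271.2    0. ]
top mat 0.23 [319.6 240.1] [518.1  58.    0. ]
top tray 0.71 [206.1 236.3] [529.2 391.7   0. ]
top spare_mid 0.91 [502.5 251.5] [ 481.  -467.    26.5]
top spare_mid 0.71 [320.9 241.4] [510.   54.6  26.5]
top mouse 0.86 [137.  263.1] [450.  589.1   0. ]
top marker_pen 0.51 [376.  239.4] [ 520.3 -107.9    0. ]
top screw_left 0.58 [297.2 259.2] [454.8 121.1  58. ]
top guard 0.76 [320.8 241.3] [512.1  54.7  15. ]
top guard_keyhole 0.76 [305.3 259.9] [454.6  98.9  43. ]
scene stand 0.6 [326.5 258.3] [523.  60.   0.]
scene guard_handle 0.85 [335.7 245.1] [487.2  55.4 123. ]
scene canister_mid 0.67 [407.  154.8] [ 484.1 -461.5   42. ]
scene canister_mid 0.64 [332. 254.] [503.4  54.   42. ]
scene mat 0.69 [372.2 191.7] [ 525.7 -269.7   -0. ]
scene tray 0.97 [271.1 333.6] [530.6 387.1   0. ]
scene spare_mid 0.94 [408.3 155.3] [ 482.9 -474.    26.5]
scene spare_mid 0.41 [273.  336.6] [511.9 397.9  26.5]
scene mouse 0.73 [254.7 397.1] [457.1 579.2   0. ]
scene marker_pen 0.66 [350.1 224.1] [ 523.9 -103.5    0. ]
scene screw_left 0.74 [336.4 274.6] [445.7 119.2  58. ]
scene guard 0.94 [327.9 252.9] [525.7  45.8  15. ]
scene guard_keyhole 0.94 [337.9 270.5] [453.1  97.5  43. ]
```

View pics/t0.png

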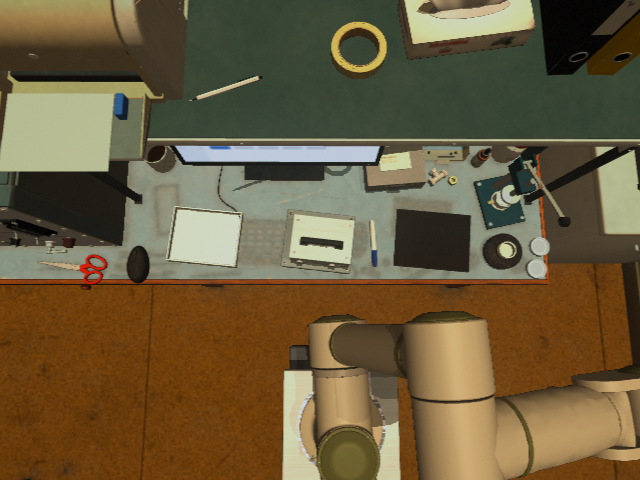

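View pics/s0.png

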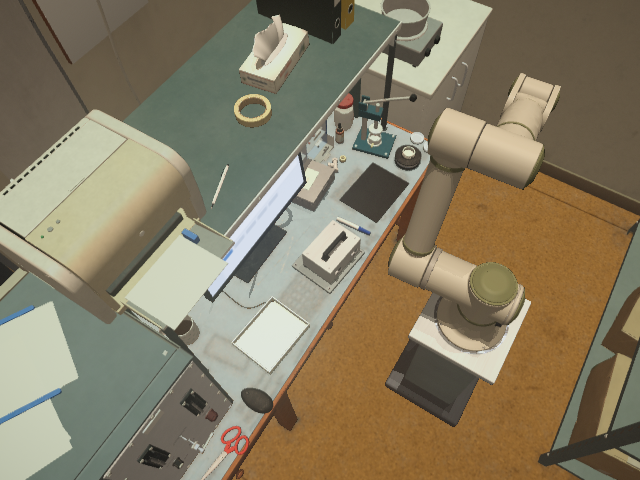

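```bash
cat >> h.py <<'E'
def to(p,yx):
    "shift (cm) and rotvec in tool axes to reach TCP p, pointing down, tool-x yaw yx (deg), from the measured pose"
    s=sense();M=q2m(s['ee_rot']);a=np.radians(yx)
    T=np.array([[np.cos(a),np.sin(a),0],[np.sin(a),-np.cos(a),0],[0,0,-1]])
    print('t',s['time_s'],'pos',np.round(s['eef_pos'],1),'F',np.round(s['force'],1),'yaw',round(np.degrees(np.arctan2(M[1,0],M[0,0])),2),'tilt',np.round(M[:2,2],4))
    print('shift cm',np.round(M.T@(np.array(p)-s['eef_pos'])/10,2),'rot',np.round(R.from_matrix(M.T@T).as_rotvec(),4))
E
python3 - <<'E'
from h import *
s=sense();cm=camera_model('wrist');M=q2m(s['ee_rot'])
print(cm['mtx'],M.T@(cm['eye']-s['eef_pos']),M.T@q2m(cm['rotation']))
ct,cs=camera_model('top'),camera_model('scene')
a,b=np.array([400,30.]),np.array([205,298.]);n=np.array([-(b-a)[1],(b-a)[0]]);n/=np.linalg.norm(n)
for z in range(0,900,50):
    p=onz(ct,(300,143),z);print(z,np.round(p),round(n@(proj(cs,p)-a),1))
to([440,60,290],85)
E
```

```text
[[348.36647753   0.         316.6385359 ]
 [  0.         348.36647753 241.96806678]
 [  0.           0.           1.        ]] [  85.41734774    0.23394859 -125.75870576] [[-3.58014507e-04 -9.46613659e-01 -3.22370055e-01]
 [ 9.99999890e-01 -4.36807286e-04  1.72079493e-04]
 [-3.03706388e-04 -3.22369958e-01  9.46613711e-01]]
0 [818. 117.   0.] 3.1
50 [798. 116.  50.] 3.9
100 [778. 114. 100.] 4.7
150 [758. 112. 150.] 5.6
200 [738. 110. 200.] 6.5
250 [718. 109. 250.] 7.5
300 [698. 107. 300.] 8.5
350 [679. 105. 350.] 9.6
400 [659. 103. 400.] 10.8
450 [639. 102. 450.] 12.1
500 [619. 100. 500.] 13.4
550 [599.  98. 550.] 14.9
600 [579.  96. 600.] 16.4
650 [559.  94. 650.] 18.1
700 [539.  93. 700.] 19.9
750 [519.  91. 750.] 21.9
800 [499.  89. 800.] 24.1
850 [479.  87. 850.] 26.5
t 1.4 pos [ 150.  -503.1  248.3] F [-0.6 -0.7 -0.4] yaw 16.61 tilt [ 0. -0.]
shift cm [ 43.88 -45.68  -4.17] rot [ 0.      0.     -1.1937]
```

>>> step_arm(
  commands="1 43.9 -45.7 -4.2 0 0 -1.194; 1 43.9 -45.7 -4.2 0 0 -1.194; 1 43.9 -45.7 -4.2 0 0 -1.194; 1 43.9 -45.7 -4.2 0 0 -1.194; 1 43.9 -45.7 -4.2 0 0 -1.194; 1 43.9 -45.7 -4.2 0 0 -1.194; 1 43.9 -45.7 -4.2 0 0 -1.194; 1 43.9 -45.7 -4.2 0 0 -1.194; 1 43.9 -45.7 -4.2 0 0 -1.194; 1 43.9 -45.7 -4.2 0 0 -1.194; 1 43.9 -45.7 -4.2 0 0 -1.194; 1 43.9 -45.7 -4.2 0 0 -1.194; 1 43.9 -45.7 -4.2 0 0 -1.194; 1 43.9 -45.7 -4.2 0 0 -1.194; 1 43.9 -45.7 -4.2 0 0 -1.194; 1 43.9 -45.7 -4.2 0 0 -1.194; 1 43.9 -45.7 -4.2 0 0 -1.194; 1 43.9 -45.7 -4.2 0 0 -1.194; 1 43.9 -45.7 -4.2 0 0 -1.194; 1 43.9 -45.7 -4.2 0 0 -1.194",
)

```text
time_s: 3.07
eef_pos: [439.8, 59.1, 290.3]
ee_rot: [0.0, 0.738, 0.675, -0.0]
force: [0.9, 0.1, -0.2]
grip_width: 1.002
grip_force: 0.0
```

```bash
python3 - <<'E'
from h import *
s=sense();print(s['time_s'],s['eef_pos'],s['ee_rot'],s['joints'])
cm=camera_model('wrist');im=snap('wrist','w0')
for k,z in {'guard_handle':123,'screw_left':58,'screw_off':138,'stand':0,'guard':15,'guard_keyhole':43}.items():
    for d in spot_point('wrist',k)[:2]: print(k,round(d['score'],2),np.round(d['xy'],1),np.round(onz(cm,d['xy'],z),1))
for k in ['guard_handle','guard','stand']:
    r=trace('wrist',k)
    for d in r[:1]:
        print(k,d['score'],d['rect']);np.save('m_%s.npy'%k,d['mask'])
E
```

```text
3.0667 [439.77955676  59.06244419 290.33181162] [ 4.14480483e-05  7.37866796e-01  6.74946356e-01 -8.10489036e-05] [-1.31595066e-01  1.00621420e-01  1.64969081e+00 -1.80348322e-04
  1.39132115e+00 -4.25505455e-02]
guard_handle 0.64 [378.5 226.1] [495.9  52.4 123. ]
screw_left 0.91 [320.5 149.9] [451.3 116.7  58. ]
guard 0.62 [376.8 198.9] [512.3  52.4  15. ]
guard_keyhole 0.56 [322.2 169.6] [451.4  95.3  43. ]
guard_handle 0.7 [393.9, 207.2, 148.5, 174.7]
guard 0.68 [392.1, 206.9, 143.3, 170.9]
stand 0.58 [388.2, 180.1, 160.7, 173.3]
```

View pics/w0.png

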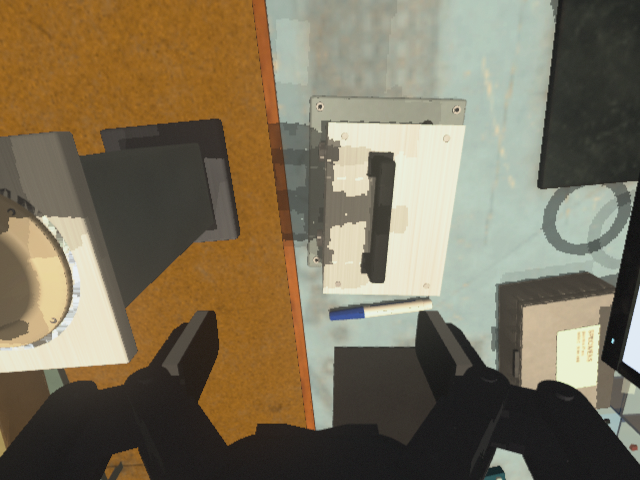

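```bash
python3 - <<'E'
from h import *
im=cv2.imread('pics/w0.png')[85:310,295:480]
cv2.imwrite('pics/w0c.png',cv2.resize(im,None,fx=2.66,fy=2.66,interpolation=cv2.INTER_CUBIC))
E
```

```text
(no output)
```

View pics/w0c.png

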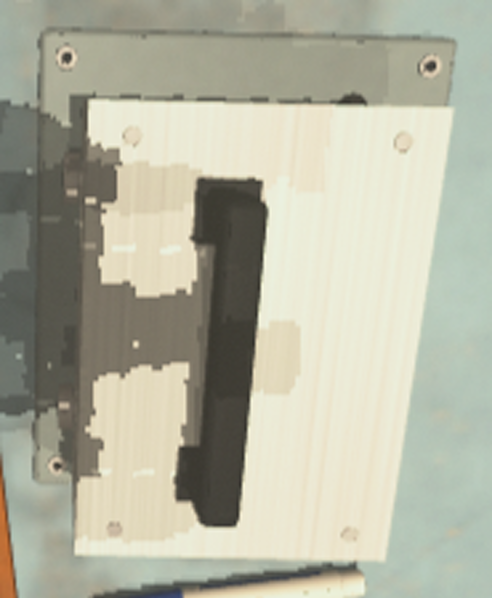

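```bash
python3 - <<'E'
from h import *
from scipy.optimize import least_squares
cm=camera_model('wrist')
f=lambda l:[(np.array(a)/2.66+[295,85],b) for a,b in l]
top=f([((88,98),(-67,73,95)),((453,107),(53,73,95)),((386,561),(53,-93,95)),((75,554),(-67,-93,95))])
base=f([((42,30),(-85,100,12)),((456,38),(85,100,12)),((35,482),(-85,-100,12))])
W=lambda q,p:np.array([q[0]+np.cos(q[2])*p[0]-np.sin(q[2])*p[1],q[1]+np.sin(q[2])*p[0]+np.cos(q[2])*p[1],p[2]])
for n,P in [('top',top),('base',base),('all',top+base)]:
    r=least_squares(lambda q:np.concatenate([proj(cm,W(q,b))-a for a,b in P]),[515,60,0])
    q=r.x;print(n,np.round(q[:2],1),np.degrees(q[2]),np.round(r.fun,1))
    print(' handle',np.round(W(q,(-19,-10,123)),1),'off',np.round(W(q,(-19,13,138)),1),'screw',np.round(W(q,(-74.5,45,58)),1),proj(cm,W(q,(-74.5,45,58))))
ct=camera_model('top');capture('top')
d=trace('top','mat')[0]; print(d['score'],d['rect'],cv2.minAreaRect(np.argwhere(d['mask'])[:,::-1].astype(np.float32)))
b=cv2.boxPoints(cv2.minAreaRect(np.argwhere(d['mask'])[:,::-1].astype(np.float32)));print([np.round(onz(ct,x,3)[:2]) for x in b])
d=trace('top','tray')[0]; print(d['score'],d['rect'])
b=cv2.boxPoints(cv2.minAreaRect(np.argwhere(d['mask'])[:,::-1].astype(np.float32)));print([np.round(onz(ct,x,25)[:2]) for x in b])
E
```

```text
top [518.7  63.5] -6.187785735935618 [ 0.2  0.4  0.1 -0.  -0.3 -0.5 -0.   0. ]
 handle [498.7  55.6 123. ] off [501.2  78.5 138. ] screw [449.5 116.3  58. ] [318.63417546 151.77467721]
base [518.9  63.2] -6.148475975197608 [-1.  -0.7  1.4 -0.2 -0.5  1.5]
 handle [498.9  55.3 123. ] off [501.4  78.2 138. ] screw [449.6 116.   58. ] [318.81724116 152.06682157]
all [518.7  63.4] -6.175980352027621 [ 0.2  0.5  0.2  0.1 -0.3 -0.5  0.1  0.1 -1.1 -0.8  1.3 -0.3 -0.7  1.3]
 handle [498.8  55.5 123. ] off [501.3  78.4 138. ] screw [449.5 116.2  58. ] [318.69327924 151.88156   ]
0.78 [431.9, 238.4, 75.4, 67.2] ((431.9552001953125, 240.53793334960938), (76.7340316772461, 58.04879379272461), 4.763641834259033)
[array([ 441., -150.]), array([ 613., -169.]), array([ 594., -396.]), array([ 422., -372.])]
0.68 [204.7, 234.7, 79.3, 59.3]
[array([455., 502.]), array([618., 495.]), array([597., 282.]), array([435., 293.])]
```

```bash
python3 - <<'E'
from h import *
to([498.8,55.5,121.5],83.82)
E
```

```text
t 3.7167 pos [440.1  60.3 290.3] F [-0.9  0.1  0.2] yaw 85.02 tilt [-0.  0.]
shift cm [ 0.03  5.89 16.88] rot [-0.0001 -0.      0.0209]
```

>>> step_arm(
  commands="1 0 2 5 0 0 0.021; 1 0 4 8 0 0 0.021; 1 0 5.9 11 0 0 0.021; 1 0 5.9 13 0 0 0.021; 1 0 5.9 15 0 0 0.021; 1 0 5.9 16.9 0 0 0.021; 1 0 5.9 16.9 0 0 0.021; 1 0 5.9 16.9 0 0 0.021; 1 0 5.9 16.9 0 0 0.021",
)

```text
time_s: 4.47
eef_pos: [499.5, 55.1, 122.5]
ee_rot: [0.001, 0.744, 0.668, 0.001]
force: [-0.5, -0.3, -0.3]
grip_width: 1.0
grip_force: 0.0
```

```bash
python3 - <<'E'
from h import *
to([498.8,55.5,121.5],83.82)
cm=camera_model('wrist');snap('wrist','w1')
for d in spot_point('wrist','guard_handle')[:2]: print(round(d['score'],2),np.round(d['xy'],1),np.round(onz(cm,d['xy'],123),1))
E
```

```text
t 4.4667 pos [499.5  55.1 122.5] F [-0.5 -0.3 -0.3] yaw 83.82 tilt [ 0.0018 -0.0002]
shift cm [ 0.03 -0.07  0.1 ] rot [ 0.0018  0.     -0.0001]
0.86 [304.9 338.1] [496.5  54.  123. ]
```

View pics/w1.png

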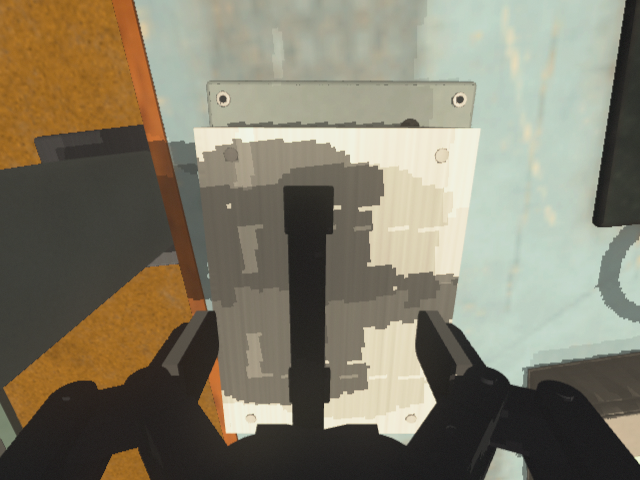

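```bash
python3 - <<'E'
from h import *
from scipy.optimize import least_squares
cm=camera_model('wrist')
P=[((195,129),(-67,73,95)),((480,129),(53,73,95)),((224,433),(-67,-93,95)),((285,187),(-26,45,130)),((333,187),(-12,45,130))]
P=P[:3]+[((208,82),(-85,100,12)),((476,82),(85,100,12))]
W=lambda q,p:np.array([q[0]+np.cos(q[2])*p[0]-np.sin(q[2])*p[1],q[1]+np.sin(q[2])*p[0]+np.cos(q[2])*p[1],p[2]])
for P in (P[:3],P):
    r=least_squares(lambda q:np.concatenate([proj(cm,W(q,b))-np.array(a) for a,b in P]),[515,60,0])
    q=r.x;print(np.round(q[:2],1),np.degrees(q[2]),np.round(r.fun,1),' handle',np.round(W(q,(-19,-10,123)),1))
to([496.7,55,121.5],83.82)
E
```

```text
[517.7  61.7] -6.601530823201347 [-1.  -1.   0.2  1.   1.   0.1]  handle [497.7  54.  123. ]
[517.8  61.5] -6.545071557354661 [-0.7 -0.3  0.3  1.5  1.5  0.5 -3.6 -1.6  2.6  0.4]  handle [497.8  53.7 123. ]
t 4.5667 pos [499.6  55.1 122.7] F [-0.5  1.1 -0.2] yaw 83.82 tilt [ 0.0025 -0.0003]
shift cm [-0.04 -0.28  0.12] rot [ 0.0025 -0.     -0.0001]
```

>>> step_arm(
  commands="1 0 -0.25 0.1 0 0 0; 1 0 -0.25 0.1 0 0 0; 0 0 -0.25 0.1 0 0 0; 0 0 -0.25 0.1 0 0 0; 0 0 -0.25 0.1 0 0 0; 0 0 -0.25 0.1 0 0 0; 0 0 -0.25 0.1 0 0 0; 0 0 -0.25 0.1 0 0 0; 0 0 -0.25 0.1 0 0 0; 0 0 -0.25 0.1 0 0 0",
  newtons=50,
)

```text
time_s: 5.4
eef_pos: [496.1, 55.5, 120.2]
ee_rot: [-0.0, 0.744, 0.668, -0.0]
force: [-4.3, -0.4, 1.9]
grip_width: 0.152
grip_force: 51.5
```

```bash
python3 - <<'E'
from h import *
s=sense();print(s['grip_width'],s['grip_force'],s['force'],s['wrist_torque'])
to([496.7,55,121.5],83.82)
cm=camera_model('wrist');snap('wrist','w2')
E
```

```text
0.15249237502151816 51.47460579872131 [-4.32511912 -0.39546289  1.94827197] [ 0.00729893  0.4861555  -0.01917131]
t 5.4 pos [496.1  55.5 120.2] F [-4.3 -0.4  1.9] yaw 83.81 tilt [-0.0009  0.0001]
shift cm [-0.04  0.07 -0.13] rot [-0.0009  0.     -0.0002]
```

>>> step_arm(
  commands="0 0 -0.08 -0.3 0 0 0; 0 0 -0.08 -0.7 0 0 0; 0 0 -0.08 -1.1 0 0 0; 0 0 -0.08 -1.5 0 0 0; 0 0 -0.08 -1.5 0 0 0; 0 0 -0.08 -1.5 0 0 0; 0 0 -0.08 -1.5 0 0 0",
)

```text
time_s: 6.03
eef_pos: [495.5, 55.5, 135.2]
ee_rot: [-0.0, 0.744, 0.668, -0.0]
force: [-0.4, -0.2, -4.3]
grip_width: 0.15
grip_force: 50.6
```

```bash
python3 - <<'E'
from h import *
s=sense();print(s['grip_width'],s['grip_force'],s['force'],s['wrist_torque'])
to([496.1,55.5,135.2],83.82)
E
```

```text
0.1499096202249895 50.64513444900513 [-0.38139789 -0.16587839 -4.31774964] [0.02558582 0.01298882 0.01954998]
t 6.0333 pos [495.5  55.5 135.2] F [-0.4 -0.2 -4.3] yaw 83.81 tilt [-0.0002  0.    ]
shift cm [ 0.01  0.06 -0.  ] rot [-0.0002 -0.     -0.0001]
```

>>> step_arm(
  commands="0 0.4 0 0 0 0 0; 0 0.8 0 0 0 0 0; 0 1.2 0 0 0 0 0; 0 1.6 0 0 0 0 0; 0 2 0 0 0 0 0; 0 2.3 0 0 0 0 0; 0 2.3 0 0 0 0 0; 0 2.3 0 0 0 0 0; 0 2.3 0 0 0 0 0",
)

```text
time_s: 6.78
eef_pos: [498.1, 78.3, 135.3]
ee_rot: [0.0, 0.744, 0.668, -0.0]
force: [0.4, 0.6, -4.3]
grip_width: 0.15
grip_force: 50.6
```

```bash
python3 - <<'E'
from h import *
s=sense();print(s['grip_width'],s['grip_force'],s['force'],s['wrist_torque'])
to([497.9,78.4,135.2],83.82)
snap('scene','s1');cm=camera_model('scene')
for k,z in {'guard_handle':138,'screw_off':138}.items():
    for d in spot_point('scene',k)[:2]: print(k,round(d['score'],2),np.round(d['xy'],1),np.round(onz(cm,d['xy'],z),1))
E
```

```text
0.14954032709841955 50.62290608882904 [ 0.38994678  0.57109836 -4.2894684 ] [-0.04000611  0.00561392 -0.0071869 ]
t 6.7833 pos [498.1  78.3 135.3] F [ 0.4  0.6 -4.3] yaw 83.81 tilt [ 0.     -0.0001]
shift cm [ 0.01 -0.02  0.01] rot [ 0.      0.0001 -0.0001]
guard_handle 0.89 [328.9 245.7] [500.5  75.8 138. ]
guard_handle 0.59 [374.  191.4] [ 480.6 -186.2  138. ]
```

Moved freely, as intended. Now pull along stand -x (tool -y) gently.

>>> step_arm(
  commands="0 0 -0.3 0 0 0 0; 0 0 -0.6 0 0 0 0; 0 0 -0.9 0 0 0 0; 0 0 -1.2 0 0 0 0; 0 0 -1.2 0 0 0 0",
)

```text
time_s: 7.35
eef_pos: [485.5, 79.8, 135.3]
ee_rot: [-0.0, 0.744, 0.668, -0.0]
force: [0.6, 0.7, -3.4]
grip_width: 0.158
grip_force: 50.6
```

>>> step_arm(
  commands="0 0 -0.7 0 0 0 0; 0 0 -1.4 0 0 0 0; 0 0 -2.1 0 0 0 0; 0 0 -2.4 0 0 0 0; 0 0 -2.4 -1.2 0 0 0; 0 0 -2.4 -3 0 0 0; 0 0 -2.4 -5 0 0 0; 0 0 -2.4 -7 0 0 0; 0 0 -2.4 -9 0 0 0; 0 0 -2.4 -9 0 0 0",
)

```text
time_s: 8.18
eef_pos: [463.5, 82.2, 228.7]
ee_rot: [0.002, 0.744, 0.668, 0.002]
force: [0.3, -0.3, -3.2]
grip_width: 0.156
grip_force: 50.7
```

```bash
python3 - <<'E'
from h import *
s=sense();print(s['grip_width'],s['grip_force'],s['force'],s['wrist_torque'],s['joints'])
for c in ['top','scene']:
    cm=camera_model(c);capture(c)
    for n,z,zt in (('mat',0,3),('tray',0,25)):
        for d in spot_point(c,n)[:1]: print(c,n,round(d['score'],2),np.round(onz(cm,d['xy'],z),1))
        r=trace(c,n)
        if r:
            m=r[0]['mask'].astype(np.uint8);k=max(cv2.findContours(m,0,1)[0],key=cv2.contourArea)
            w=np.array([onz(cm,p[0],zt)[:2] for p in cv2.convexHull(k)],np.float32)
            print(c,n,r[0]['score'],cv2.minAreaRect(w))
to([519,-271,205],83.82)
E
```

```text
0.1562181408451755 50.672698616981506 [ 0.31550584 -0.34211733 -3.24039832] [ 0.03480409 -0.06947274 -0.02561099] [-7.40644831e-02  2.07115962e-01  1.68853787e+00  3.21323576e-05
  1.23915085e+00  3.37707471e-02]
top mat 0.83 [ 523.1 -267.7    0. ]
top mat 0.6 ((518.8235473632812, -270.91290283203125), (219.79534912109375, 169.6745147705078), 84.80239868164062)
top tray 0.71 [533.4 386.9   0. ]
top tray 0.72 ((526.464111328125, 389.8974609375), (207.86199951171875, 163.94761657714844), 83.68037414550781)
scene mat 0.66 [ 513.8 -266.2    0. ]
scene mat 0.56 ((510.848876953125, -353.7972412109375), (64.34088134765625, 170.74526977539062), 84.7136459350586)
scene tray 0.7 [522.  389.8   0. ]
scene tray 0.81 ((524.777587890625, 391.6517639160156), (203.28245544433594, 167.57546997070312), 83.53013610839844)
t 8.6833 pos [462.2  82.2 224.8] F [-0.3 -0.2 -4.3] yaw 83.81 tilt [-0.0009  0.0001]
shift cm [-34.51   9.46   1.98] rot [-0.0009  0.     -0.0002]
```

```bash
python3 - <<'E'
from h import *
to([506.9,-269.8,220],84.8)
E
```

```text
t 8.6833 pos [462.2  82.2 224.8] F [-0.3 -0.2 -4.3] yaw 83.81 tilt [-0.0009  0.0001]
shift cm [-34.52   8.24   0.48] rot [-0.0009  0.     -0.0173]
```

>>> step_arm(
  commands="0 -3 0.7 0.5 0 0 -0.017; 0 -7 1.6 0.5 0 0 -0.017; 0 -11 2.6 0.5 0 0 -0.017; 0 -15 3.5 0.5 0 0 -0.017; 0 -19 4.5 0.5 0 0 -0.017; 0 -23 5.4 0.5 0 0 -0.017; 0 -27 6.4 0.5 0 0 -0.017; 0 -30.5 7.2 0.5 0 0 -0.017; 0 -33 7.8 1 0 0 -0.017; 0 -34.5 8.2 3 0 0 -0.017; 0 -34.5 8.2 5 0 0 -0.017; 0 -34.5 8.2 7 0 0 -0.017; 0 -34.5 8.2 9 0 0 -0.017; 0 -34.5 8.2 10.5 0 0 -0.017; 0 -34.5 8.2 10.5 0 0 -0.017; 0 -34.5 8.2 10.5 0 0 -0.017; 0 -34.5 8.2 10.5 0 0 -0.017",
)

```text
time_s: 10.1
eef_pos: [507.1, -269.9, 121.3]
ee_rot: [0.001, 0.739, 0.674, 0.0]
force: [1.0, -0.3, -2.6]
grip_width: 0.155
grip_force: 50.7
```

```bash
python3 - <<'E'
from h import *
to([506.9,-269.8,107.8],84.8)
snap('top','t1')
snap('wrist','w3');a=cv2.imread('pics/t1.png')[180:300,360:520];b=cv2.imread('pics/w3.png')
a=cv2.resize(a,(400,300));b=cv2.resize(b,(400,300));cv2.imwrite('pics/c1.png',np.hstack([a,b]))
E
```

```text
t 10.1 pos [ 507.1 -269.9  121.3] F [ 1.  -0.3 -2.6] yaw 84.79 tilt [ 0.0013 -0.001 ]
shift cm [ 0.01 -0.02  1.35] rot [ 0.0014  0.0009 -0.0002]
```

View pics/c1.png

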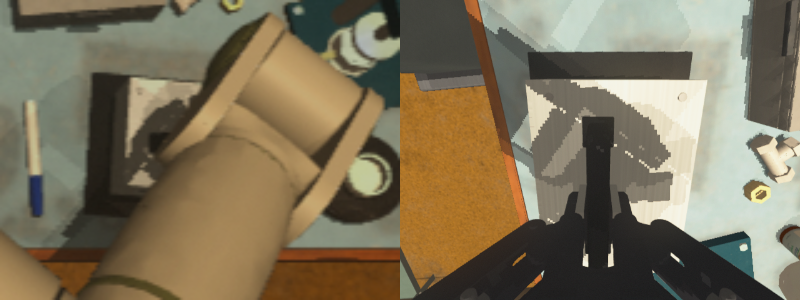

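```bash
python3 - <<'E'
from h import *
cm=camera_model('wrist')
a=onz(cm,(206,83),3);b=onz(cm,(468,83),3);u=(b-a)/np.linalg.norm(b-a);n=np.array([u[1],-u[0],0])
print(np.linalg.norm(b-a),np.degrees(np.arctan2(u[1],u[0])),(a+b)/2+n*110)
to([506.9,-269.8,107.8],84.8)
E
```

```text
167.96519876968995 -5.207456883231451 [ 522.53293659 -273.33325263    3.        ]
t 10.2 pos [ 507.1 -269.9  121.6] F [ 0.1  0.4 -4.3] yaw 84.79 tilt [ 0.0017 -0.0014]
shift cm [ 0.01 -0.03  1.38] rot [ 0.0018  0.0013 -0.0002]
```

>>> step_arm(
  commands="0 -0.1 0.1 0.4 0.0018 0.0013 0; 0 -0.15 0.15 0.8 0.0018 0.0013 0; 0 -0.15 0.15 1.1 0.0018 0.0013 0; 0 -0.15 0.15 1.25 0.0018 0.0013 0; 0 -0.15 0.15 1.35 0.0018 0.0013 0; 0 -0.15 0.15 1.35 0.0018 0.0013 0; 0 -0.15 0.15 1.35 0.0018 0.0013 0",
)

```text
time_s: 10.78
eef_pos: [507.9, -271.3, 108.3]
ee_rot: [-0.001, 0.738, 0.674, -0.0]
force: [-7.0, 3.7, 10.1]
grip_width: 0.151
grip_force: 52.7
```

>>> step_arm(
  commands="0 0 0 -0.06 0 0 0; 0.3 0 0 -0.06 0 0 0; 0.6 0 0 -0.06 0 0 0; 1 0 0 -0.06 0 0 0; 1 0 0 -0.06 0 0 0; 1 0 0 -0.06 0 0 0; 1 0 0 -0.06 0 0 0; 1 0 0 -1 0 0 0; 1 0 0 -3 0 0 0; 1 0 0 -6 0 0 0; 1 0 0 -9 0 0 0; 1 0 0 -12 0 0 0; 1 0 0 -14 0 0 0",
)

```text
time_s: 11.87
eef_pos: [508.5, -271.6, 250.7]
ee_rot: [0.001, 0.739, 0.674, 0.0]
force: [-0.4, 0.3, 1.4]
grip_width: 0.999
grip_force: 0.0
```

```bash
python3 - <<'E'
from h import *
s=sense();print(s['grip_width'])
# canister seat at stand origin (~518,62.3)
to([505,60,240],83.8)
cm=camera_model('wrist');snap('wrist','w4')
for k,z in {'guard_handle':111,'guard':3,'mat':0}.items():
    for d in spot_point('wrist',k)[:1]: print(k,round(d['score'],2),np.round(d['xy'],1),np.round(onz(cm,d['xy'],z),1))
E
```

```text
0.9987017384055246
t 11.8667 pos [ 508.5 -271.6  250.7] F [-0.4  0.3  1.4] yaw 84.79 tilt [ 0.0014 -0.0011]
shift cm [33.   -3.37  1.03] rot [0.0015 0.001  0.0173]
guard_handle 0.82 [312.1 235.1] [ 507.3 -272.6  111. ]
guard 0.88 [323.3 205.9] [ 518.5 -274.8    3. ]
```

>>> step_arm(
  commands="1 4 -0.4 0.2 0 0 0.017; 1 8 -0.8 0.4 0 0 0.017; 1 12 -1.2 0.6 0 0 0.017; 1 16 -1.6 0.8 0 0 0.017; 1 20 -2 1 0 0 0.017; 1 24 -2.4 1 0.0015 0.001 0.017; 1 28 -2.9 1 0.0015 0.001 0.017; 1 31 -3.2 1 0.0015 0.001 0.017; 1 33 -3.4 1 0.0015 0.001 0.017; 1 33 -3.4 1 0.0015 0.001 0.017; 1 33 -3.4 1 0.0015 0.001 0.017",
)

```text
time_s: 12.98
eef_pos: [503.9, 60.9, 236.3]
ee_rot: [-0.003, 0.744, 0.669, -0.001]
force: [-0.4, -0.8, 0.1]
grip_width: 0.996
grip_force: 0.0
```

```bash
python3 - <<'E'
from h import *
cm=camera_model('wrist');snap('wrist','w5')
for k,z in {'canister_mid':42.5,'canister':16,'stand':0,'screw_left':58}.items():
    for d in spot_point('wrist',k)[:2]: print(k,round(d['score'],2),np.round(d['xy'],1),np.round(onz(cm,d['xy'],z),1))
for d in trace('wrist','canister_mid')[:1]:
    print(d['rect'])
to([518,62,62],83.8)
E
```

```text
canister 0.57 [332.4 208. ] [521.3  61.7  16. ]
screw_left 0.66 [246.8 164. ] [451.1 117.8  58. ]
[330.5, 212.7, 109.7, 108.8]
t 13.2833 pos [504.4  59.5 237.1] F [-0.  -0.2  0.9] yaw 83.73 tilt [-0.0034  0.0026]
shift cm [ 0.36  1.39 17.51] rot [-0.0037 -0.0022 -0.0012]
```

View pics/w5.png

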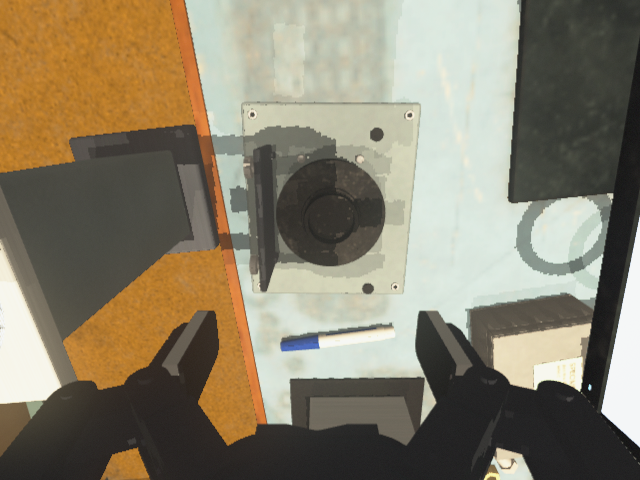

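```bash
python3 - <<'E'
from h import *
cm=camera_model('wrist')
g=cv2.imread('pics/w5.png',0)[150:275,265:395];g=cv2.resize(g,None,fx=4,fy=4,interpolation=cv2.INTER_CUBIC)
g=cv2.createCLAHE(4,(4,4)).apply(g);cv2.imwrite('pics/w5c.png',g)
d=trace('wrist','canister')[0]['mask'].astype(np.uint8)
k=max(cv2.findContours(d,0,1)[0],key=cv2.contourArea)
w=np.array([onz(cm,p[0],54)[:2] for p in k],np.float32);print(cv2.minEnclosingCircle(w),cv2.fitEllipse(w))
print(onz(cm,(331,216),69))
to([519,62,180],173.8)
E
```

```text
((518.6731567382812, 63.34145736694336), 50.51199722290039) ((518.80859375, 63.13877487182617), (98.63024139404297, 99.90016174316406), 171.92921447753906)
[519.33382112  65.625156    69.        ]
t 13.3333 pos [504.4  59.6 237.2] F [-1.1 -0.7  0.6] yaw 83.74 tilt [-0.0033  0.0026]
shift cm [0.39 1.45 5.71] rot [-1.0000e-03 -4.5000e-03 -1.5718e+00]
```

View pics/w5c.png

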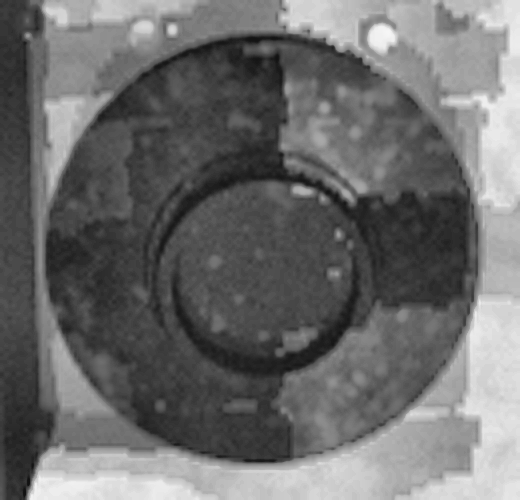

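>>> step_arm(
  commands="1 0.2 0.7 1 0 0 -0.12; 1 0.4 1.4 2 0 0 -0.24; 1 0.5 1.4 3 0 0 -0.36; 1 0.5 1.4 4 0 0 -0.48; 1 0.5 1.4 5 0 0 -0.6; 1 0.5 1.4 6 0 0 -0.72; 1 0.5 1.4 7 0 0 -0.84; 1 0.5 1.4 8 0 0 -0.96; 1 0.5 1.4 8.7 0 0 -1.08; 1 0.5 1.4 8.7 0 0 -1.2; 1 0.5 1.4 8.7 0 0 -1.32; 1 0.5 1.4 8.7 -0.001 -0.0045 -1.44; 1 0.5 1.4 8.7 -0.001 -0.0045 -1.572; 1 0.5 1.4 8.7 -0.001 -0.0045 -1.572; 1 0.5 1.4 8.7 -0.001 -0.0045 -1.572; 1 0.5 1.4 8.7 -0.001 -0.0045 -1.572",
)

```text
time_s: 14.67
eef_pos: [518.6, 63.8, 150.3]
ee_rot: [0.0, 0.055, 0.998, 0.0]
force: [-0.4, 0.0, 1.3]
grip_width: 1.001
grip_force: 0.0
```

```bash
python3 - <<'E'
from h import *
cm=camera_model('wrist');snap('wrist','w6')
to([518,63,70],173.8)
for k,z in {'canister':16,'canister_mid':42.5}.items():
    for d in spot_point('wrist',k)[:2]: print(k,round(d['score'],2),np.round(d['xy'],1),np.round(onz(cm,d['xy'],z),1))
r=trace('wrist','canister')
if r:
    d=r[0]['mask'].astype(np.uint8);print(r[0]['rect'])
    k=max(cv2.findContours(d,0,1)[0],key=cv2.contourArea)
    w=np.array([onz(cm,p[0],54)[:2] for p in k],np.float32);print(cv2.minEnclosingCircle(w),cv2.fitEllipse(w))
E
```

```text
t 14.7167 pos [518.5  63.9 150.2] F [0.3 0.1 0.6] yaw 173.7 tilt [0.0001 0.    ]
shift cm [ 0.05 -0.09  8.02] rot [ 0.0001  0.0001 -0.0017]
canister 0.64 [315.4 233. ] [519.   63.4  16. ]
canister_mid 0.7 [312.6 242.4] [517.4  61.7  42.5]
[313.4, 237.8, 142.8, 139.8]
((514.3548583984375, 62.58735275268555), 50.49650573730469) ((514.6871337890625, 62.667816162109375), (97.89253234863281, 100.01458740234375), 83.86257934570312)
```

View pics/w6.png

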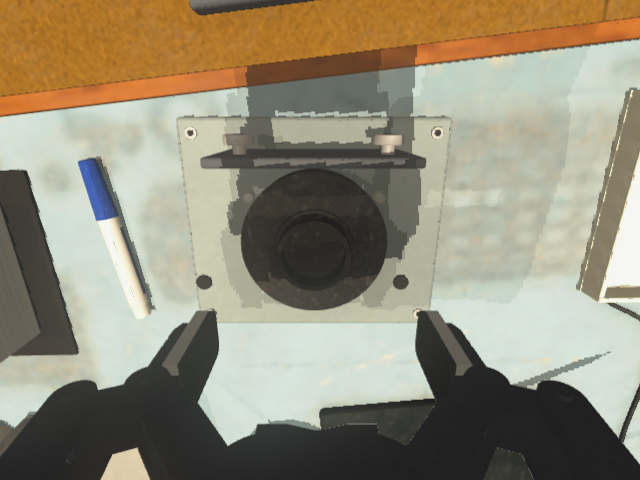

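>>> step_arm(
  commands="1 0.12 -0.26 2 0 0 -0.0017; 1 0.12 -0.26 4 0 0 -0.0017; 1 0.12 -0.26 6 0 0 -0.0017; 1 0.12 -0.26 7.5 0 0 -0.0017; 1 0.12 -0.26 8 0 0 -0.0017; 1 0.12 -0.26 8 0 0 -0.0017; 1 0.12 -0.26 8 0 0 -0.0017; 1 0.12 -0.26 8 0 0 -0.0017",
)

```text
time_s: 15.53
eef_pos: [517.7, 61.5, 71.3]
ee_rot: [0.001, 0.053, 0.999, -0.0]
force: [-0.4, 0.4, 0.1]
grip_width: 1.001
grip_force: 0.0
```

```bash
python3 - <<'E'
from h import *
to([517,61.3,70],173.8)
E
```

```text
t 15.5333 pos [517.7  61.5  71.3] F [-0.4  0.4  0.1] yaw 173.97 tilt [ 0.002  -0.0002]
shift cm [ 0.07 -0.03  0.13] rot [0.     0.002  0.0029]
```

>>> step_arm(
  commands="0.8 0.05 0 0.1 0 0 0; 0.5 0.05 0 0.1 0 0 0; 0.4 0.05 0 0.1 0 0 0; 0.4 0.05 0 0.1 0 0 0; 0.4 0.05 0 0.1 0 0 0; 0.4 0.05 0 0.1 0 0 0; 0.4 0.05 0 0.1 0 0 0; 0.4 0.05 0 0.1 0 0 0",
  newtons=40,
)

```text
time_s: 16.2
eef_pos: [516.7, 61.7, 70.0]
ee_rot: [0.0, 0.053, 0.999, 0.0]
force: [-1.9, 0.8, 6.3]
grip_width: 0.543
grip_force: 40.8
```

>>> step_arm(
  commands="0.4 0 0 -0.2 0 0 0; 0.4 0 0 -0.5 0 0 0; 0.4 0 0 -1 0 0 0; 0.4 0 0 -1.5 0 0 0; 0.4 0 0 -1.5 0 0 0; 0.4 0 0 -1.5 0 0 0; 0.4 0 0 -1.5 0 0 0",
  newtons=50,
)

```text
time_s: 16.78
eef_pos: [516.5, 61.6, 84.2]
ee_rot: [0.0, 0.053, 0.999, 0.0]
force: [0.0, -0.5, -2.6]
grip_width: 0.543
grip_force: 51.4
```

```bash
python3 - <<'E'
from h import *
s=sense();print(s['grip_width'],s['grip_force'],s['force'],s['wrist_torque'],s['joints'])
snap('wrist','w7')
to([525,391,200],173.8)
E
```

```text
0.5425653905983018 51.38154749532987 [ 0.04174039 -0.5016848  -2.55706427] [ 0.01124792 -0.028838    0.01714587] [-1.06800223e-01  4.94401464e-01  1.70451963e+00  6.99107089e-05
  9.42575671e-01 -1.57246966e+00]
t 16.8333 pos [516.4  61.6  84.1] F [ 0.4 -0.7 -2.4] yaw 173.98 tilt [-0.0002  0.0001]
shift cm [  2.61  32.85 -11.59] rot [ 0.0001 -0.0002  0.0031]
```

View pics/w7.png

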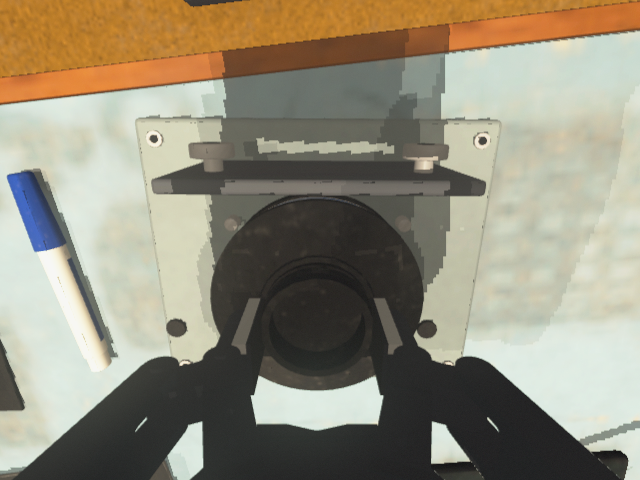

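>>> step_arm(
  commands="0.4 0 0 -2 0 0 0; 0.4 0 0 -5 0 0 0; 0.4 0.1 2 -6.5 0 0 0; 0.4 0.4 5 -6.5 0 0 0; 0.4 0.7 9 -6.5 0 0 0; 0.4 1 13 -6.5 0 0 0; 0.4 1.3 17 -6.5 0 0 0; 0.4 1.6 21 -6.5 0 0 0; 0.4 1.9 25 -6.5 0 0 0; 0.4 2.2 28.5 -6.5 0 0 0; 0.4 2.4 31 -6 0 0 0; 0.4 2.5 32.8 -5 0 0 0; 0.4 2.5 32.8 -3 0 0 0; 0.4 2.5 32.8 -1 0 0 0; 0.4 2.5 32.8 0.5 0 0 0; 0.4 2.5 32.8 1.4 0 0 0; 0.4 2.5 32.8 1.4 0 0 0; 0.4 2.5 32.8 1.4 0 0 0",
)

```text
time_s: 18.33
eef_pos: [526.3, 390.4, 70.5]
ee_rot: [0.0, 0.053, 0.999, 0.0]
force: [-0.1, 0.1, -1.4]
grip_width: 0.546
grip_force: 52.0
```

```bash
python3 - <<'E'
from h import *
s=sense();print(s['grip_width'],s['grip_force'])
to([525.5,390.5,58.5],173.98)
E
```

```text
0.5460702950526516 51.97968135267729
t 18.3333 pos [526.3 390.4  70.5] F [-0.1  0.1 -1.4] yaw 173.97 tilt [ 0.0002 -0.    ]
shift cm [0.08 0.   1.2 ] rot [ 0.      0.0002 -0.0002]
```

>>> step_arm(
  commands="0.4 0 0 0.5 0 0 0; 0.4 0 0 0.9 0 0 0; 0.4 0 0 1.1 0 0 0; 0.4 0 0 1.2 0 0 0; 0.4 0 0 1.25 0 0 0; 0.4 0 0 1.25 0 0 0; 0.4 0 0 1.25 0 0 0",
)

```text
time_s: 18.92
eef_pos: [526.2, 390.4, 58.2]
ee_rot: [0.0, 0.053, 0.999, 0.0]
force: [-2.8, -2.2, 2.9]
grip_width: 0.545
grip_force: 52.5
```

>>> step_arm(
  commands="0.6 0 0 0 0 0 0; 0.7 0 0 0 0 0 0; 0.9 0 0 0 0 0 0; 1 0 0 0 0 0 0; 1 0 0 0 0 0 0; 1 0 0 0 0 0 0; 1 0 0 -1 0 0 0; 1 0 0 -3 0 0 0; 1 0 0 -6 0 0 0; 1 0 0 -10 0 0 0; 1 0 0 -13 0 0 0; 1 3 -4 -15 0 0 0; 1 6 -8 -16 0 0 0; 1 10 -10 -16 0 0 0; 1 14 -12 -16 0 0 0; 1 18 -14 -16 0 0 0; 1 22 -16 -16 0 0 0; 1 22 -16 -16 0 0 0; 1 22 -16 -16 0 0 0",
)

```text
time_s: 20.5
eef_pos: [286.2, 253.1, 218.3]
ee_rot: [-0.0, 0.052, 0.999, -0.0]
force: [0.7, -0.4, 0.2]
grip_width: 0.998
grip_force: 0.0
```

```bash
python3 - <<'E'
from h import *
print(sense()['time_s'],sense()['eef_pos'])
Z={'guard':3,'guard_handle':111,'canister':4,'canister_mid':30.5,'spare_mid':26.5,'mouse':0,'marker_pen':0}
for c in ['top','scene']:
    cm=camera_model(c);snap(c,c+'9')
    for k,z in Z.items():
        for d in spot_point(c,k)[:2]: print(c,k,round(d['score'],2),np.round(d['xy'],1),np.round(onz(cm,d['xy'],z),1))
a=cv2.imread('pics/top9.png')[180:300,100:560];b=cv2.imread('pics/scene9.png')[130:430,230:450]
a=cv2.resize(a,(790,206));b=cv2.resize(b,(286,390));o=np.zeros((600,800,3),np.uint8);o[:206,:790]=a;o[208:598,:286]=b;cv2.imwrite('pics/f.png',o)
E
```

```text
20.5 [286.19614832 253.08975107 218.31351608]
top guard 0.84 [431.1 237. ] [ 527.1 -269.8    3. ]
top guard_handle 0.8 [440.7 239.4] [ 502.2 -266.1  111. ]
top canister 0.85 [204.  236.2] [528.8 396.9   4. ]
top canister_mid 0.91 [204.3 233.3] [532.7 389.6  30.5]
top spare_mid 0.71 [504.5 254.4] [ 472.6 -472.2   26.5]
top mouse 0.87 [137.4 265.3] [443.5 587.6   0. ]
top marker_pen 0.72 [372.4 240.3] [517.6 -97.3   0. ]
scene guard 0.85 [373.1 189.2] [ 527.6 -279.5    3. ]
scene guard 0.55 [382.5 200.4] [ 472.7 -253.6    3. ]
scene guard_handle 0.95 [379.3 176.4] [ 504.2 -269.8  111. ]
scene canister 0.56 [274.1 340.4] [508.1 401.6   4. ]
scene canister_mid 0.56 [272.5 329.6] [525.5 380.5  30.5]
scene spare_mid 0.57 [405. 154.] [ 496.8 -473.    26.5]
scene mouse 0.95 [256.7 399.4] [447.9 581.6   0. ]
scene marker_pen 0.61 [349.4 222.2] [ 530.3 -109.2    0. ]
```

View pics/f.png

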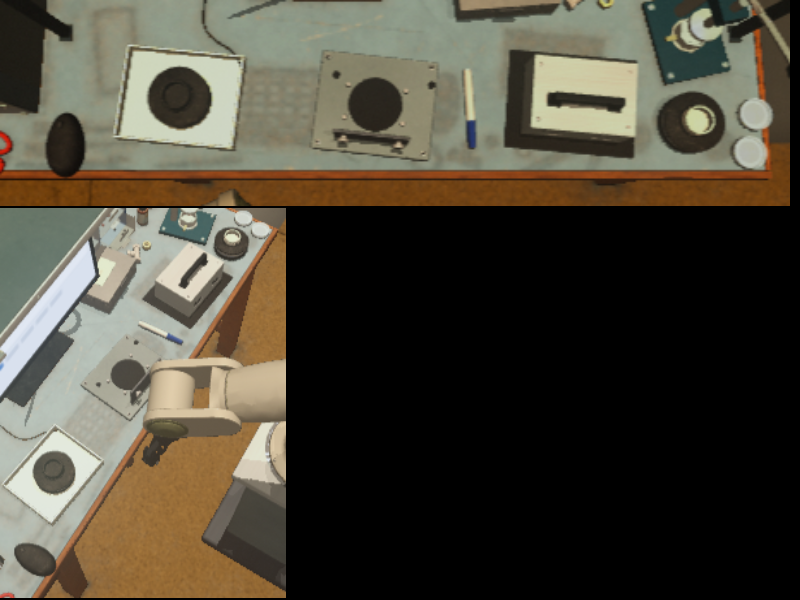

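The final views show the guard upright and centred on the mat (top view about (440,239)). The canister stands neck up in the tray (about (204,234)), and the mouse, pen and spare canister have not moved. The arm is clear of everything.

```bash
python3 -c "
from rig import *
print(finish_job())"
```

```text
the job is handed in; nothing more can be done
None
```

The job is handed in after about 20.7 s: the guard stands upright in the middle of the mat, the canister stands neck up in the tray, and the mouse, pen and spare canister look undisturbed in the final pictures.

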